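# Open the lift-and-slide hatch of the clay tool chest

### The arm

A 6-joint arm with a two-finger parallel gripper is mounted at the origin on the work surface. World frame = base frame: x ahead of the robot, y to its left, z up, the work surface at z = 0. Lengths are in m, angles in rad, forces in N, time in s.
With the tool pointing down it reaches from about 0.375 to 0.9 m from the base axis. Payload 3.1 kg.
Tool frame: the origin (TCP) lies at the centre of the arm's flange, where the gripper is bolted on; the fingertips stand 173 mm ahead of it and the grasp point (between the pads) lies 155 mm ahead of it; z points along the fingers, x is the direction in which the jaws open and shut, and the axes are right-handed (so a half turn about z gives the same grasp; the last joint's range is limited). The gripper opens to 85 mm and grips with 20 to 120 N. Pads are 22 mm wide; open, the fingers measure 114 mm over their backs; the gripper's body (76 mm by 85 mm) begins 54 mm behind the grasp point. The pads swing forward as they close: fully open they stand 13 mm farther back than shut.
Start: joints at [1.016, 0.527, 1.433, -0, 1.181, -0.178], TCP at [0.229, 0.581, 0.405] pointing down, gripper open.
Joint ranges: [-3.08, 3.08], [-0.75, 2.2], [0.22, 2.44], [-1.43, 4.57], [0, 2.65], [-2.85, 2.85]. Speed limits (rad/s): [2.79, 2.79, 3.14, 3.14, 3.14, 3.14].

### API

Orientations are given as a unit quaternion [x, y, z, w].
In Python, from station import manip gives the robot as it stands.
- The arm moves only by the shell command python3 -m jog 'ROWS' [OPENING] [FORCE]. ROWS is JSON, a list that holds one entry, the list of rows, each a list of 4 numbers: the shift along the world's x, y, z in mm, then the turn about the world's z in degrees. A call has exactly 8 rows; each row shifts and turns the commanded pose from where the row before left it; what a row does not reach is not made up. A row lasts 1/8 s, in which the tool goes at most 62.5 mm and 10.7 degrees, less where a joint would pass 70% of its speed; a pose out of reach is approached as far as the arm can. A call is refused whole if a number of a shift passes 62.5 or a number of a turn 10.7, either way. A call with a gripper value outside its range is refused whole. OPENING is the opening in per cent of the stroke, from 0 (shut) to 100 (fully open), set as the call begins (- or left out, the last holds). The fingers move at their own pace and stop on an object; FORCE is the grip in N (left out, the last holds). Time passes only in rows, so rows that do not move let the fingers close, or fill a call up. It gives the time, the measured TCP pose, the force and the opening at its end, in the units of the state.
- manip.sense(): the state, without advancing time (a new reading comes with each control period).
- manip.snapshot(name): name is "scene" or "top" or "wrist"; returns the picture (480x640x3 uint8, red, green, blue); there is no depth.
- manip.camera_info(name): a dict with "fx", "fy", "cx", "cy" (pixels), "R" (3x3) and "t" (3): a world point X has camera coordinates R X + t. Camera axes: x right, y down, z forward; pixel columns grow to the right and rows downward; lengths in m; the calibration is good to about 2 mm. A picture is of the moment at which its call begins: read the wrist's pose just before it. camera_info takes no time and is no camera call; for the wrist camera it gives the pose at the moment of the call.
- manip.sign_off(): hands the job in, once; it reports no verdict.
The state is a dict: "t": time; "q": joint angles; "qd": joint speeds; "tau": joint torques, N m; "tcp_pos": TCP position; "tool_rot": TCP orientation; "force": force on the tool from outside, world axes, zero at the start; "ft_torque": the same for the moment, N m; "finger_gap": opening from 0.0 (shut) to 1.0 (fully open).
Only numpy, scipy, OpenCV 4.12 (cv2) and the standard library are available. Lean on these libraries where they do the work, as an engineer would, in place of code of your own. Each camera call takes 0.05 s, during which the arm holds its last target. There are 200 camera calls.

### The job

Open the pottery tool chest: lift the recessed wooden hatch straight up off its seat by its red bar, slide it sideways into the channels on the grey deck, set it down there and let go before the bar reaches the dark bridge. Then take the hatch again by its blue stub and push it on under the bridge until it is fully home against the end stop, lying flat in its channels, and let go. Leave the rib, the jar, the tile and the bowl on the table alone.

Things in the scene. Friction and masses are not known exactly. Their poses are not given: they have to be found in the camera images.
- chest: Plywood tool chest fixed to the table, 184 (x) x 320 (y) mm, 102 high without bridge. Origin: on the table, under the step between well and deck, midway between the rails; y: slide direction, from well to deck; z up. Side rails (inner faces x=+-78, tops z=94 mm) run along the whole of it. Deck: grey, top at z=72, y=0 to 150, where the end stop's face stands.
- seat (a point): Middle of the recess over the well, at the level of the seat ledges: chest y=-73, z=60 mm. The recess is 146 (y) x 156 (x) mm and 12 mm deep: the hatch must rise more than 12 mm to pass the step at y=0.
- home (a point): Where the hatch's origin lies when it is fully home: on the deck, chest y=80, z=72 mm, front edge against the end stop.
- lips (a point): Middle of the line where the two steel lips over the side channels begin: chest y=40, z=94 mm. From there to the end stop they overhang the hatch's sides (inner edges x=+-66, undersides z=94: 22 mm above the deck, for the 12 mm hatch). Their mouths flare upwards from about y=16.
- bridge (a point): Middle of the top of the dark steel bridge across the deck: chest y=80, z=135 mm. It covers y=55 to 105, underside at z=126: the bar on the hatch passes under it, fingers holding the bar do not.
- hatch: Loose pale wooden hatch, 150 (x) x 140 (y) x 12 mm, 0.24 to 0.42 kg, balanced near its middle. Origin: centre of its underside; axes parallel to the chest's within 3 degrees. It starts on its seat, top flush with the deck. On the deck (origin at z=72) it lies stably, its rear still over the well, once its origin is at chest y=5 mm or more.
- bar (a point): Middle of the top of the red lifting bar in the centre of the hatch; bar 16 (x) x 40 (y) mm, standing 30 mm above the hatch's upper face. The point is 42 mm above the hatch's origin.
- stub (a point): Middle of the top of the blue stub near the rear edge of the hatch; stub 16 (x) x 14 (y) mm, standing 24 mm above the hatch's upper face. The point is at y=-57, z=36 mm from the hatch's origin.
- rib: Bystander: pale wooden rib (flat scraper) lying on the table, 95 x 55 x 8 mm. Origin: centre of its underside.
- slip_jar: Bystander: clay-coloured jar with white cap, 64 mm diameter, 85 mm high. Origin: centre of its underside.
- bat_tile: Bystander: square wooden tile, 90 x 90 x 12 mm. Origin: centre of its underside.
- water_bowl: Bystander: white bowl, 90 mm diameter, 50 mm high. Origin: centre of its underside.

How it is judged:
On the way, in this order (a step that is already met when the one before it is completed fails the run):
1. the hatch is lifted clear of its seat, still above the well (10 mm or more up) (z of hatch in the frame of chest above 0.07 m and y of hatch in the frame of chest below -0.045 m), for 0.1 s.
2. the hatch is set down flat on the deck, its middle past the step but short of the bridge (chest y 0 to 65 mm), and let go (y of hatch in the frame of chest between 0 and 0.065 m and z of hatch in the frame of chest between 0.067 and 0.077 m and angle between hatch's own z axis and vertical below 0.08 rad and contact force between hatch and the fingers below 0.2 N), for 0.2 s.
At the end, for the whole second after the job is handed in: The hatch lies flat (within 3 degrees) on the deck in its channels, at rest and released, within 6 mm of touching the end stop; the bystanders are within 20 mm of where they were (y of hatch in the frame of chest above 0.074 m and z of hatch in the frame of chest between 0.069 and 0.076 m and angle between hatch's own z axis and vertical below 0.05 rad and linear speed of hatch below 0.01 m/s and contact force between hatch and the fingers below 0.2 N).
It fails at once if a bystander is moved more than 20 mm (distance of any of rib, slip_jar, bat_tile, water_bowl from where it was at the start of the episode above 0.02 m).
It also fails if it takes over 50 s, if anything falls off the work surface, if the arm or the gripper's body presses on something with over 40 N, if the wrist force passes 120 N, or if a joint passes its speed limit or range.

## Working session

There is one attempt and no reset: what is moved stays moved. The work goes in short steps, Python scripts to look and compute and a shell command to move; the robot and the scene stay as the last step left them, time stands still between calls to the robot, and variables do not carry over. Pictures are saved under pics/ and viewed, about 8 in all and at most 12, crops included, and the job is handed in when it is done.

```bash
mkdir -p pics; ls
cat > h.py <<'E'
import numpy as np, cv2, json
from station import manip
def cast(ci,u,v,z):
    R=np.array(ci["R"]);t=np.array(ci["t"]);d=R.T@np.array([(u-ci["cx"])/ci["fx"],(v-ci["cy"])/ci["fy"],1]);o=-R.T@t
    return o+d*(z-o[2])/d[2]
def proj(ci,X):
    p=np.array(ci["R"])@np.array(X)+np.array(ci["t"]);return ci["fx"]*p[0]/p[2]+ci["cx"],ci["fy"]*p[1]/p[2]+ci["cy"]
def snap(name,fn):
    ci=manip.camera_info(name);im=manip.snapshot(name)[:,:,::-1].copy();cv2.imwrite(f"pics/{fn}.png",im);return ci,im
def blobs(im,kind):
    h=cv2.cvtColor(im,cv2.COLOR_BGR2HSV);H,S,V=cv2.split(h)
    m=((H<8)|(H>172))&(S>150)&(V>70) if kind=="red" else (H>100)&(H<130)&(S>130)&(V>60)
    n,l,st,c=cv2.connectedComponentsWithStats(m.astype(np.uint8))
    return [(st[i,4],c[i].round(1).tolist(),st[i,:4].tolist(),cv2.minAreaRect(np.argwhere(l==i)[:,::-1].astype(np.float32))) for i in range(1,n) if st[i,4]>30]
E
python3 - <<'E'
from h import *
np.set_printoptions(precision=3,suppress=True)
ims=[]
for n in ("top","scene"):
    ci,im=snap(n,n+"0");ims.append(im)
    print(n,"cam at",-np.array(ci["R"]).T@ci["t"])
    for k in ("red","blue"):
        for b in blobs(im,k): print(k,b)
E
```

```text
pics
top cam at [0.284 0.016 1.356]
red (np.int32(131), [317.1, 232.0], [309, 226, 17, 13], ((317.1752014160156, 231.9817657470703), (7.774654388427734, 16.74540901184082), 70.01689910888672))
blue (np.int32(34), [339.4, 223.9], [337, 221, 6, 7], ((339.5, 224.0), (6.0, 5.0), 90.0))
scene cam at [0.806 0.333 0.845]
red (np.int32(229), [304.3, 253.4], [295, 244, 19, 20], ((304.3077087402344, 253.4615478515625), (21.582042694091797, 11.65926456451416), 29.74488067626953))
blue (np.int32(1526), [229.8, 38.4], [196, 0, 60, 76], ((228.14991760253906, 32.08428192138672), (90.5010757446289, 40.459781646728516), 49.89908981323242))
blue (np.int32(47), [224.6, 7.6], [221, 0, 8, 20], ((224.73532104492188, 9.44117546081543), (20.130456924438477, 3.152963161468506), 75.96376037597656))
blue (np.int32(81), [237.6, 9.3], [235, 0, 5, 24], ((237.0, 11.5), (23.0, 4.0), 90.0))
blue (np.int32(335), [258.1, 5.6], [246, 0, 36, 18], ((260.5890197753906, 2.095889091491699), (15.062426567077637, 38.89747619628906), 65.55604553222656))
blue (np.int32(64), [280.8, 240.8], [277, 236, 8, 11], ((280.5, 241.0), (10.0, 7.0), 90.0))
```

View pics/top0.png

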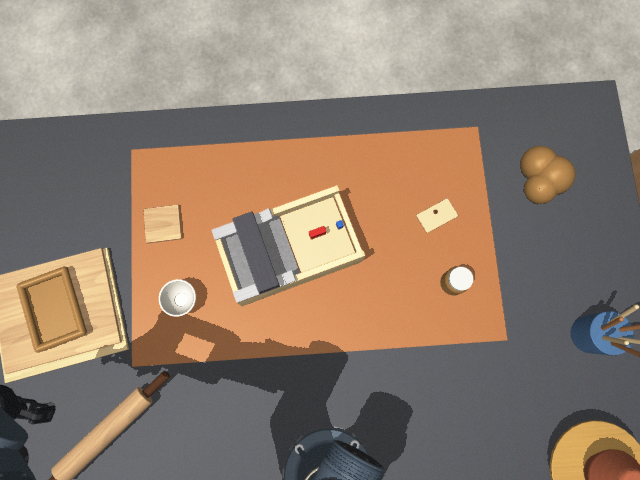

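View pics/scene0.png

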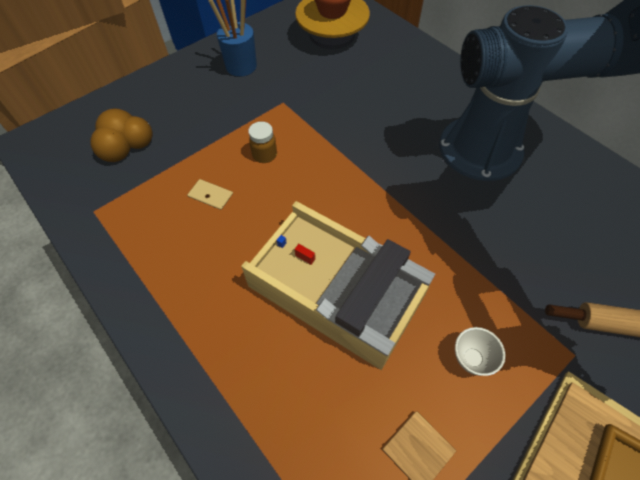

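Run:
```python
from h import *
from scipy.spatial.transform import Rotation as Ro
np.set_printoptions(precision=4,suppress=True)
P={}
for n,r,b in (("top",(317.1,232),(339.4,223.9)),("scene",(304.3,253.4),(280.8,240.8))):
    ci=manip.camera_info(n)
    P[n]=cast(ci,*r,.097),cast(ci,*b,.090); print(n,*P[n])
    d=P[n][0]-P[n][1];print("yaw of slide dir",np.degrees(np.arctan2(d[1],d[0])),np.linalg.norm(d))
ci=manip.camera_info("top");im=cv2.imread("pics/top0.png")
# pale-yellow mask of chest wood
h=cv2.cvtColor(im,cv2.COLOR_BGR2HSV);H,S,V=cv2.split(h)
m=((H>17)&(H<32)&(S>40)&(S<170)&(V>110)).astype(np.uint8);m[:,:205]=0;m[:,380:]=0;m[:170]=0;m[310:]=0
pts=np.argwhere(m)[:,::-1].astype(np.float32);r=cv2.minAreaRect(pts);print(r)
c=[cast(ci,*p,.094) for p in cv2.boxPoints(r)];print(np.array(c))
for i in range(4):
    d=c[(i+1)%4]-c[i];print(np.degrees(np.arctan2(d[1],d[0])),np.linalg.norm(d))
s=manip.sense();print(s["tcp_pos"],Ro.from_quat(s["tool_rot"]).as_matrix())
```

```text
top [ 0.5618 -0.014   0.097 ] [ 0.5795 -0.0688  0.09  ]
yaw of slide dir 107.82680203418907 0.057967246006530776
scene [ 0.5668 -0.009   0.097 ] [ 0.5821 -0.0651  0.09  ]
yaw of slide dir 105.28050982062925 0.05853557109725365
((288.0584411621094, 245.24444580078125), (80.79703521728516, 136.521728515625), 69.64676666259766)
[[ 0.5824  0.2399  0.094 ]
 [ 0.6786 -0.0731  0.094 ]
 [ 0.4887 -0.1244  0.094 ]
 [ 0.3984  0.1807  0.094 ]]
-72.91621615539253 0.32742698639510937
-164.8885867303353 0.1967038323454556
106.48604445126234 0.3182424147160515
17.804681195555954 0.19328258179144897
[0.2292 0.5811 0.4038] [[ 0.367   0.9302 -0.001 ]
 [ 0.9302 -0.367  -0.0017]
 [-0.0019 -0.0003 -1.    ]]
```

```bash
python3 -m jog '[[[28,-49,0,-6.5],[28,-49,0,-6.5],[28,-49,0,-6.5],[28,-49,0,-6.5],[28,-49,0,-6.5],[28,-49,0,-6.5],[28,-49,0,-6.5],[28,-49,0,-6.5]]]' 100 60
python3 -m jog '[[[28,-50,0,0],[28,-50,0,0],[28,-50,-10,0],[28,-50,-10,0],[0,0,-10,0],[0,0,-10,0],[0,0,0,0],[0,0,0,0]]]'
python3 - <<'E'
from h import *
ci,im=snap("wrist","w1");print(ci)
for k in ("red","blue"):
    for b in blobs(im,k): print(k,b)
E
```

```text
t: 1.1
tcp_pos: [0.4539, 0.1877, 0.4045]
tool_rot: [0.99, 0.141, -0.0, -0.0]
force: [0.7, -0.2, 1.0]
finger_gap: 1.001
t: 2.1
tcp_pos: [0.5649, -0.0093, 0.365]
tool_rot: [0.99, 0.144, -0.0, -0.0]
force: [0.9, 0.2, -0.5]
finger_gap: 0.999
{'fx': 429.83846823123105, 'fy': 429.83846823123105, 'cx': 317.1512154768803, 'cy': 247.9300898212177, 'R': array([[ 9.58348575e-01,  2.85600019e-01, -7.99347272e-04],
       [ 2.74794593e-01, -9.21320460e-01,  2.75057342e-01],
       [ 7.78199271e-02, -2.63820468e-01, -9.61427490e-01]]), 't': array([-0.53736236, -0.18851757,  0.29499496])}
red (np.int32(2067), [312.6, 251.6], [299, 214, 28, 76], ((312.5, 251.5), (75.0, 27.0), 90.0))
blue (np.int32(802), [313.0, 335.2], [301, 319, 25, 33], ((313.0, 335.0), (32.0, 24.0), 90.0))
```

View pics/w1.png

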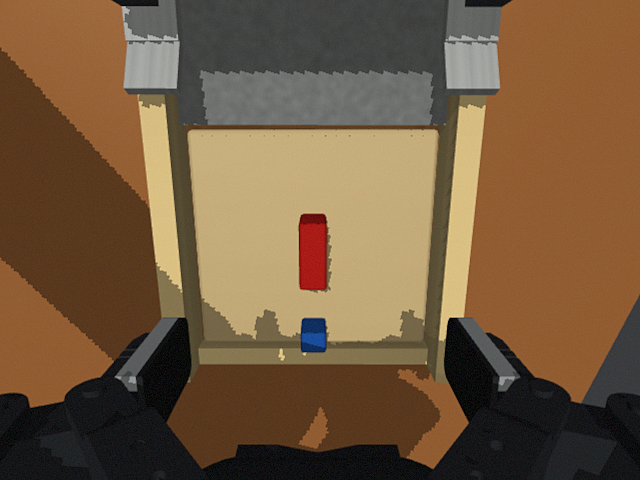

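Run:
```python
from h import *
np.set_printoptions(precision=4,suppress=True)
ci=manip.camera_info("wrist");s=manip.sense();print(s["tcp_pos"],s["tool_rot"])
print("cam",-ci["R"].T@ci["t"])
im=cv2.imread("pics/w1.png");h=cv2.cvtColor(im,cv2.COLOR_BGR2HSV)
print("red col V",h[205:300:3,313].tolist());print("blue col",h[312:360:3,313].tolist())
def ang(a,b): d=b-a;return np.degrees(np.arctan2(d[1],d[0])),np.linalg.norm(d[:2])
for z,a,b,n in ((.072,(189,128),(439,128),"front edge"),(.072,(189,128),(199,343),"Lside"),(.072,(439,128),(428,343),"Rside"),(.094,(487,96),(467,300),"R rail outer"),(.094,(139,96),(161,290),"L rail outer")):
    A,B=cast(ci,*a,z),cast(ci,*b,z);print(n,A,B,ang(A,B))
print("bar",[cast(ci,313,v,.102) for v in (214,222,290)]);print("stub",[cast(ci,313,v,.096) for v in (319,336,352)])
```

```text
[ 0.5651 -0.0095  0.3652] [0.9896 0.1441 0.0003 0.0001]
cam [0.544  0.0574 0.3353]
red col V [[21, 96, 197], [20, 97, 198], [20, 92, 200], [2, 213, 104], [178, 232, 100], [2, 226, 106], [2, 224, 131], [1, 225, 169], [0, 223, 168], [1, 212, 171], [0, 209, 172], [1, 220, 169], [0, 210, 171], [1, 213, 170], [1, 214, 169], [1, 221, 167], [2, 223, 168], [1, 232, 166], [1, 225, 168], [1, 216, 170], [1, 223, 168], [1, 223, 167], [2, 223, 168], [2, 230, 166], [0, 217, 167], [1, 224, 167], [1, 226, 167], [1, 224, 166], [4, 191, 120], [21, 101, 192], [20, 99, 194], [20, 97, 194]]
blue col [[20, 98, 192], [20, 98, 197], [110, 94, 98], [108, 209, 95], [108, 196, 99], [108, 239, 94], [108, 226, 97], [109, 202, 140], [108, 219, 155], [108, 208, 157], [108, 212, 156], [109, 199, 100], [108, 216, 92], [109, 238, 91], [21, 106, 139], [21, 103, 134]]
front edge [0.472  0.0341 0.072 ] [0.6134 0.0762 0.072 ] (np.float64(16.585943315286848), np.float64(0.1474833052621257))
Lside [0.472  0.0341 0.072 ] [ 0.5077 -0.1023  0.072 ] (np.float64(-75.35151521370292), np.float64(0.14095313308574148))
Rside [0.6134 0.0762 0.072 ] [ 0.657  -0.0578  0.072 ] (np.float64(-71.98454623292943), np.float64(0.14089947316487497))
R rail outer [0.6261 0.0972 0.094 ] [ 0.6599 -0.0143  0.094 ] (np.float64(-73.12554712262741), np.float64(0.11654125891549162))
L rail outer [0.4493 0.0445 0.094 ] [ 0.4813 -0.0608  0.094 ] (np.float64(-73.07565291651295), np.float64(0.11008607342151763))
bar [array([0.5553, 0.0114, 0.102 ]), array([0.5566, 0.0071, 0.102 ]), array([ 0.568 , -0.0317,  0.102 ])]
stub [array([ 0.574, -0.052,  0.096]), array([ 0.5772, -0.063 ,  0.096 ]), array([ 0.5803, -0.0735,  0.096 ])]
```

```bash
python3 -m jog '[[[-1,-1,-20,0.3],[-1,-1.5,-20,0],[0,0,-20,0],[0,0,-20,0],[0,0,-20,0],[0,0,-10,0],[0,0,-5,0],[0,0,0,0]]]' 50 60
python3 -m jog '[[[0,0,0,0],[0,0,0,0],[0,0,0,0],[0,0,0,0],[0,0,0,0],[0,0,0,0],[0,0,0,0],[0,0,0,0]]]' 0 60
python3 - <<'E'
from h import *
ci,im=snap("wrist","w2")
s=manip.sense();print(s["tcp_pos"],s["force"],s["ft_torque"])
E
```

```text
t: 3.15
tcp_pos: [0.5635, -0.013, 0.25]
tool_rot: [0.989, 0.146, 0.0, 0.0]
force: [0.0, 0.7, -0.5]
finger_gap: 0.499
t: 4.15
tcp_pos: [0.5636, -0.0132, 0.2505]
tool_rot: [0.989, 0.146, 0.001, 0.0]
force: [0.1, -1.0, 5.7]
finger_gap: 0.173
[ 0.56363729 -0.01320835  0.25057235] [0.04914879 0.21698394 4.86107669] [-0.0042058   0.10344851 -0.00529842]
```

View pics/w2.png

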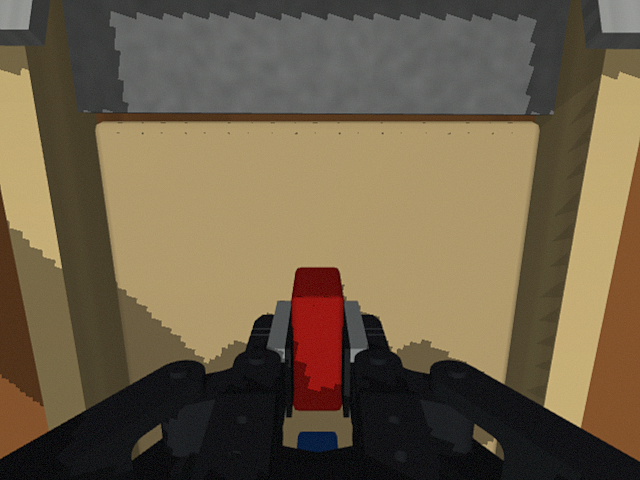

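```bash
python3 -m jog '[[[0,0,3,0],[0,0,3,0],[0,0,4,0],[0,0,4,0],[0,0,3,0],[0,0,0,0],[0,0,0,0],[0,0,0,0]]]' 0 80
python3 - <<'E'
from h import *
np.set_printoptions(precision=4,suppress=True)
ci,im=snap("wrist","w3")
s=manip.sense();print(s["tcp_pos"],s["force"],s["ft_torque"],s["finger_gap"])
ci,im=snap("scene","s3");cv2.imwrite("pics/s3c.png",cv2.resize(im[180:380,220:460],None,fx=3,fy=3,interpolation=cv2.INTER_CUBIC))
E
```

```text
t: 5.2
tcp_pos: [0.5633, -0.0131, 0.2666]
tool_rot: [0.989, 0.146, -0.0, -0.0]
force: [-0.4, -0.2, -3.8]
finger_gap: 0.172
[ 0.5633 -0.0131  0.2666] [ 0.9149  0.3646 -3.3136] [ 0.0078 -0.028  -0.0006] 0.17293946340303443
```

View pics/w3.png

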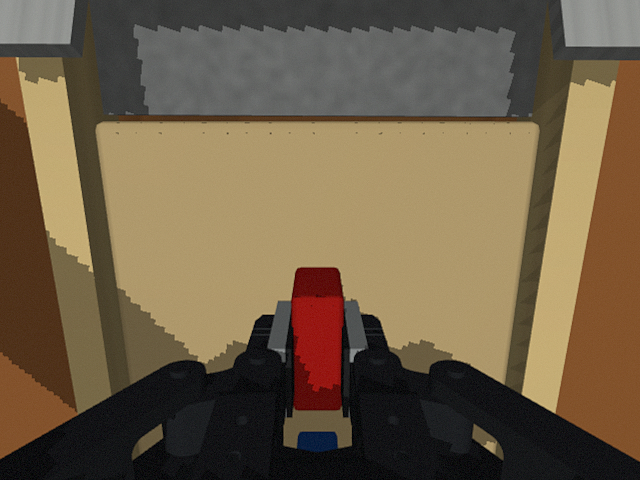

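View pics/s3c.png

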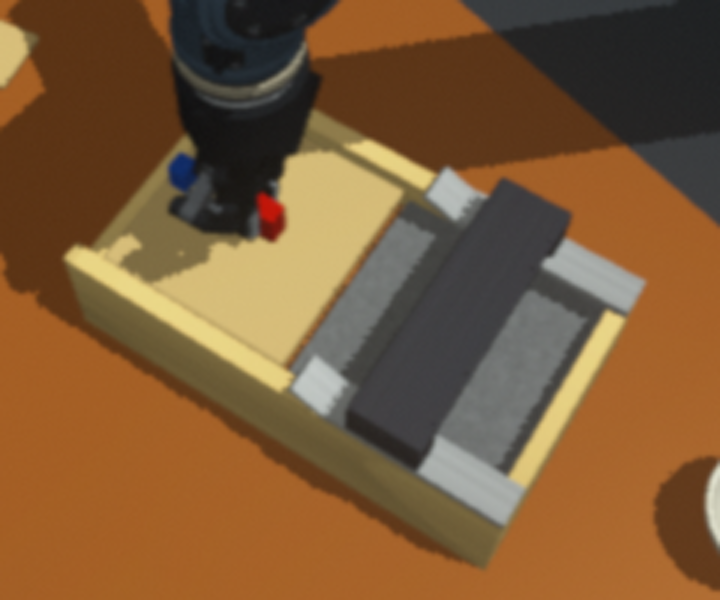

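```bash
python3 -m jog '[[[-1.6,5.3,0,0],[-1.6,5.3,0,0],[-1.6,5.3,0,0],[-1.6,5.3,0,0],[-1.6,5.3,0,0],[-1.6,5.3,0,0],[-1.6,5.3,0,0],[0,0,0,0]]]' 0 80
python3 - <<'E'
from h import *
np.set_printoptions(precision=4,suppress=True)
ci,im=snap("wrist","w4")
s=manip.sense();print(s["tcp_pos"],s["force"],s["ft_torque"],s["finger_gap"])
E
```

```text
t: 6.3
tcp_pos: [0.5519, 0.0244, 0.2667]
tool_rot: [0.989, 0.146, -0.0, -0.0]
force: [0.4, -0.1, -3.4]
finger_gap: 0.169
[0.5521 0.0242 0.2667] [ 0.1225 -0.1727 -2.9035] [-0.0102  0.0201  0.0366] 0.172536195652359
```

View pics/w4.png

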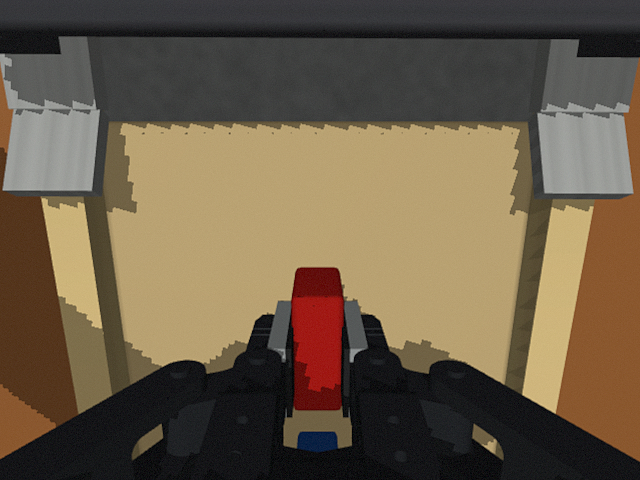

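```bash
python3 -m jog '[[[-2,6.7,0,-0.2],[-2,6.7,0,0],[-2,6.7,0,0],[-2,6.7,0,0],[-2,6.7,0,0],[-2,6.7,0,0],[-2,6.8,0,0],[0,0,0,0]]]' 0 80
python3 - <<'E'
from h import *
np.set_printoptions(precision=4,suppress=True)
s=manip.sense();print(s["tcp_pos"],s["force"],s["ft_torque"],s["finger_gap"])
d=s["tcp_pos"][:2]-np.array([.5633,-.0131]);print("chest y",-73+1000*(d@[-.287,.958]),1000*(d@[.958,.287]))
E
```

```text
t: 7.35
tcp_pos: [0.5379, 0.0715, 0.2667]
tool_rot: [0.99, 0.145, -0.0, -0.0]
force: [0.0, -0.0, -2.5]
finger_gap: 0.171
[0.5379 0.0715 0.2667] [ 0.0141 -0.0377 -2.5455] [-0.0547 -0.0357 -0.0488] 0.17120221225460988
chest y 15.382136723826932 -0.061173112611220784
```

```bash
python3 -m jog '[[[0,0,-1,0],[0,0,-1,0],[0,0,-1,0],[0,0,-1,0],[0,0,-0.5,0],[0,0,0,0],[0,0,0,0],[0,0,0,0]]]' 0 80
python3 -m jog '[[[0,0,0,0],[0,0,0,0],[0,0,0,0],[0,0,0,0],[0,0,0,0],[0,0,0,0],[0,0,0,0],[0,0,0,0]]]' 45 80
python3 - <<'E'
from h import *
np.set_printoptions(precision=4,suppress=True)
ci,im=snap("wrist","w5")
s=manip.sense();print(s["tcp_pos"],s["force"],s["finger_gap"])
E
```

```text
t: 8.35
tcp_pos: [0.5381, 0.0709, 0.2626]
tool_rot: [0.99, 0.144, 0.0, 0.0]
force: [-2.5, -1.7, 4.7]
finger_gap: 0.175
t: 9.35
tcp_pos: [0.5381, 0.071, 0.2622]
tool_rot: [0.99, 0.144, 0.0, 0.0]
force: [-0.3, -0.5, 1.0]
finger_gap: 0.45
[0.5381 0.071  0.2622] [ 0.0311  0.4528 -0.4712] 0.4516873663392551
```

View pics/w5.png

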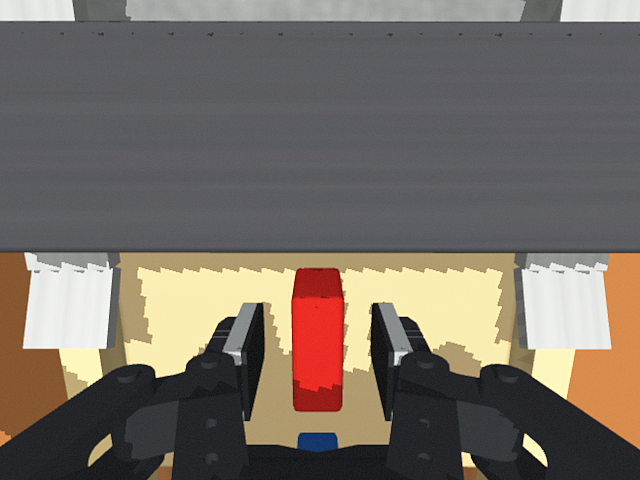

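```bash
python3 -m jog '[[[0,0,20,0],[0,0,25,0],[2,-6,15,0],[4.4,-14.6,0,0],[4,-14,0,0],[4,-14,0,0],[2,-6,0,0],[0,0,0,0]]]' 45 80
python3 - <<'E'
from h import *
np.set_printoptions(precision=4,suppress=True)
ci,im=snap("wrist","w6")
s=manip.sense();print(s["tcp_pos"],s["force"],2*np.degrees(np.arctan2(s["tool_rot"][1],s["tool_rot"][0])))
for k in ("red","blue"):
    for b in blobs(im,k): print(k,b[0],b[2])
h=cv2.cvtColor(im,cv2.COLOR_BGR2HSV)
u=317
for b in blobs(im,"blue"):
    if b[0]>300:
        u=int(b[1][0]);x,y,w,hh=b[2]
        col=h[y-2:y+hh+2,u,2];print(list(zip(range(y-2,y+hh+2),col.tolist())))
        print("stub all-front/back cast",cast(ci,x+w/2,y,.108),cast(ci,x+w/2,y+hh,.108))
E
```

```text
t: 10.4
tcp_pos: [0.5547, 0.0157, 0.3217]
tool_rot: [0.99, 0.143, -0.0, -0.0]
force: [-0.4, 0.8, 0.6]
finger_gap: 0.451
[0.5545 0.0161 0.3219] [-0.2288 -0.2957  0.2991] 16.530512130098746
red 3818 [298, 102, 40, 100]
blue 1326 [301, 254, 34, 41]
[(252, 206), (253, 139), (254, 90), (255, 91), (256, 92), (257, 93), (258, 95), (259, 91), (260, 95), (261, 94), (262, 93), (263, 95), (264, 91), (265, 94), (266, 109), (267, 133), (268, 152), (269, 151), (270, 152), (271, 153), (272, 154), (273, 154), (274, 154), (275, 153), (276, 155), (277, 151), (278, 153), (279, 153), (280, 150), (281, 153), (282, 152), (283, 153), (284, 152), (285, 153), (286, 150), (287, 150), (288, 151), (289, 145), (290, 151), (291, 148), (292, 146), (293, 128), (294, 92), (295, 152), (296, 176)]
stub all-front/back cast [0.5495 0.0296 0.108 ] [0.5551 0.0107 0.108 ]
```

View pics/w6.png

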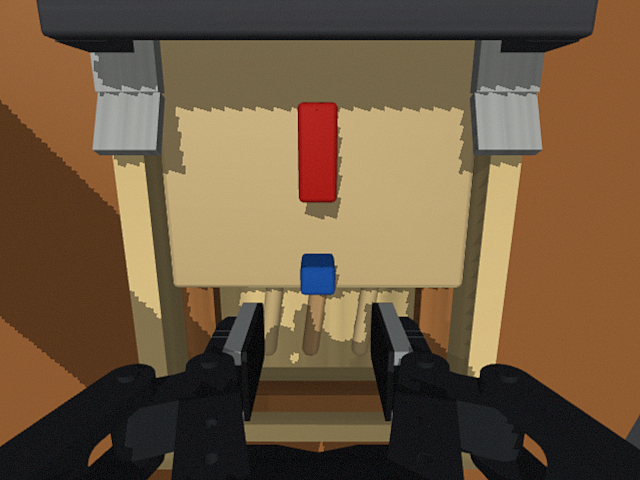

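```bash
python3 -m jog '[[[-1.3,1.5,-15,0],[0,0,-15,0],[0,0,-15,0],[0,0,-10,0],[0,0,-5,0],[0,0,0,0],[0,0,0,0],[0,0,0,0]]]' 45 60
python3 -m jog '[[[0,0,0,0],[0,0,0,0],[0,0,0,0],[0,0,0,0],[0,0,0,0],[0,0,0,0],[0,0,0,0],[0,0,0,0]]]' 0 50
python3 - <<'E'
from h import *
np.set_printoptions(precision=4,suppress=True)
ci,im=snap("wrist","w7")
s=manip.sense();print(s["tcp_pos"],s["force"],s["finger_gap"])
E
```

```text
t: 11.45
tcp_pos: [0.5534, 0.0178, 0.2627]
tool_rot: [0.99, 0.144, 0.001, 0.0]
force: [0.0, 0.0, -0.2]
finger_gap: 0.451
t: 12.45
tcp_pos: [0.5534, 0.0177, 0.2624]
tool_rot: [0.99, 0.144, 0.0, 0.0]
force: [0.3, -0.7, 4.5]
finger_gap: 0.171
[0.5534 0.0177 0.2624] [ 0.2061 -1.8829  5.2543] 0.17191480531432532
```

View pics/w7.png

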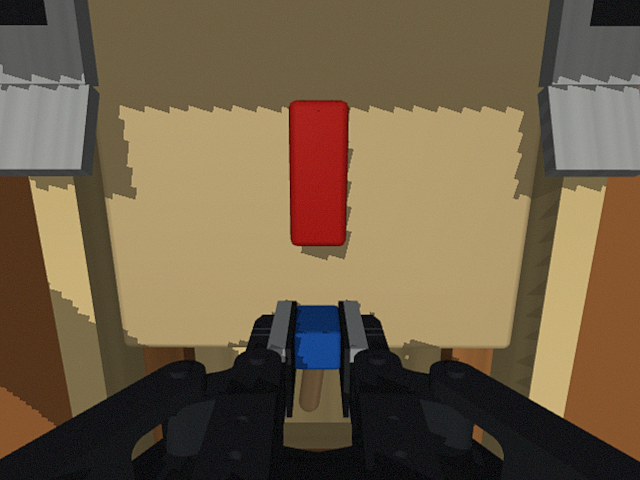

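```bash
python3 -m jog '[[[-2,6.7,0,0],[-2,6.7,0,0],[-2,6.7,0,0],[-2,6.7,0,0],[-2,6.7,0,0],[-2,6.7,0,0],[-2,6.7,0,0],[0,0,0,0]]]' 0 50
python3 -m jog '[[[-0.6,1.9,0,0],[-0.6,1.9,0,0],[-0.6,1.9,0,0],[-0.6,1.9,0,0],[-0.6,1.9,0,0],[0,0,0,0],[0,0,0,0],[0,0,0,0]]]'
python3 - <<'E'
from h import *
np.set_printoptions(precision=4,suppress=True)
s=manip.sense();print(s["tcp_pos"],s["force"],s["ft_torque"],s["finger_gap"])
d=s["tcp_pos"][:2]-np.array([.5534,.0177]);print("chest y",15.4+1000*(d@[-.287,.958]),1000*(d@[.958,.287]))
E
```

```text
t: 13.5
tcp_pos: [0.54, 0.0647, 0.2627]
tool_rot: [0.99, 0.145, 0.001, 0.001]
force: [0.9, -2.0, 5.4]
finger_gap: 0.173
t: 14.5
tcp_pos: [0.5372, 0.0736, 0.2628]
tool_rot: [0.99, 0.145, 0.002, 0.001]
force: [1.3, -3.7, 6.2]
finger_gap: 0.171
[0.5372 0.0736 0.2628] [ 1.2506 -3.7059  6.1806] [-0.6127 -0.1388 -0.0145] 0.17110742504504173
chest y 73.5673185883996 0.5624927153970578
```

Smooth sliding, about 6.5 mm to go; push until the stop pushes back.

```bash
python3 -m jog '[[[-0.3,1,0,0],[-0.3,1,0,0],[-0.3,1,0,0],[-0.3,1,0,0],[-0.3,1,0,0],[0,0,0,0],[0,0,0,0],[0,0,0,0]]]' 0 50
python3 -m jog '[[[-0.3,1,0,0],[-0.3,1,0,0],[-0.3,1,0,0],[0,0,0,0],[0,0,0,0],[0,0,0,0],[0,0,0,0],[0,0,0,0]]]'
```

```text
t: 15.5
tcp_pos: [0.5358, 0.0785, 0.2628]
tool_rot: [0.989, 0.145, 0.002, 0.001]
force: [2.5, -4.6, 5.5]
finger_gap: 0.174
t: 16.5
tcp_pos: [0.5352, 0.0806, 0.2627]
tool_rot: [0.989, 0.145, 0.002, 0.002]
force: [2.7, -8.4, 5.3]
finger_gap: 0.172
```

```bash
python3 -m jog '[[[-0.3,1,0,0],[-0.3,1,0,0],[-0.3,1,0,0],[0,0,0,0],[0,0,0,0],[0,0,0,0],[0,0,0,0],[0,0,0,0]]]' 0 50
```

```text
t: 17.5
tcp_pos: [0.5351, 0.0815, 0.2627]
tool_rot: [0.989, 0.146, 0.002, 0.004]
force: [2.9, -18.7, 3.2]
finger_gap: 0.171
```

```bash
python3 -m jog '[[[0.3,-1,0,0],[0.3,-1,0,0],[0,0,0,0],[0,0,0,0],[0,0,0,0],[0,0,0,0],[0,0,0,0],[0,0,0,0]]]' 0 50
python3 -m jog '[[[0,0,0,0],[0,0,0,0],[0,0,0,0],[0,0,0,0],[0,0,0,0],[0,0,0,0],[0,0,0,0],[0,0,0,0]]]' 45 50
python3 -m jog '[[[0,0,15,0],[0,0,20,0],[0,0,25,0],[3,-10,20,0],[6,-20,20,0],[6,-20,20,0],[6,-20,0,0],[0,0,0,0]]]' 45
python3 - <<'E'
from h import *
np.set_printoptions(precision=4,suppress=True)
ci,im=snap("wrist","w8");s=manip.sense();print(s["tcp_pos"],s["force"])
for k in ("red","blue"):
    for b in blobs(im,k):
        if b[0]>100:
            x,y,w,h=b[2];print(k,b[0],b[2]); 
            if k=="blue":
                V=cv2.cvtColor(im,cv2.COLOR_BGR2HSV)[y:y+h,int(x+w/2),2];top=y+np.argmax(V>125) 
                p=cast(ci,x+w/2,(top+y+h)/2,.108);d=p[:2]-[.5531,.0176];print("stub",p,"chest y",15.4+1000*(d@[-.287,.958]),1000*(d@[.958,.287]))
ci,im=snap("scene","s8");cv2.imwrite("pics/s8c.png",cv2.resize(im[180:380,220:460],None,fx=3,fy=3,interpolation=cv2.INTER_CUBIC))
E
```

```text
t: 18.5
tcp_pos: [0.5352, 0.0809, 0.2627]
tool_rot: [0.989, 0.145, 0.002, 0.003]
force: [1.7, -12.4, 5.0]
finger_gap: 0.17
t: 19.5
tcp_pos: [0.5335, 0.0833, 0.2623]
tool_rot: [0.99, 0.144, 0.0, 0.0]
force: [0.3, -0.9, -0.1]
finger_gap: 0.453
t: 20.5
tcp_pos: [0.5547, 0.012, 0.3821]
tool_rot: [0.99, 0.143, 0.0, 0.0]
force: [0.3, 0.3, -0.9]
finger_gap: 0.45
[0.5542 0.0128 0.3816] [-0.2999  0.0164  0.2633]
blue 692 [306, 113, 28, 25]
stub [0.5353 0.079  0.108 ] chest y 79.37834753322842 0.5591281588738113
```

View pics/w8.png

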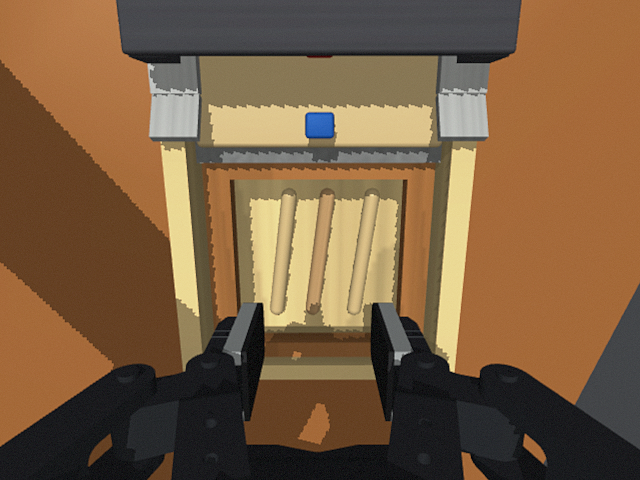

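View pics/s8c.png

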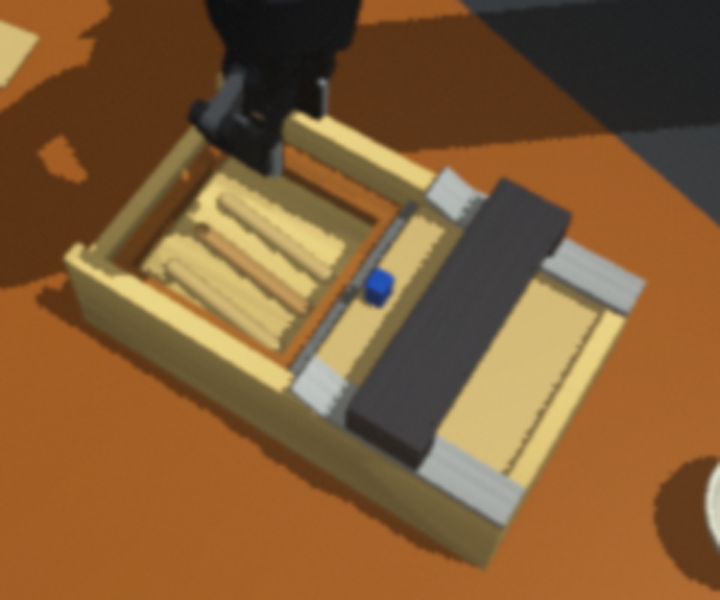

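```bash
python3 -c "
from station import manip
print(manip.sign_off())"
```

```text
the job is handed in; nothing more can be done
None
```

The hatch is home against the end stop and released, and I've handed the job in. The clock read 20.5 s at my last move; no verdict was reported.

- **Lift and set-down:** I lifted the hatch about 16 mm by its red bar and slid it 88 mm. I then set it down flat and let go at chest y of about 15 mm, with the bar short of the bridge.
- **Push home:** I took it again by the blue stub and pushed until the stop pushed back, with 18.7 N while it moved only 0.9 mm. Then I let go and withdrew the gripper.
- **Last checks:**
  - The stub in the wrist view puts the hatch at chest y of 79.4 mm. The arm's own travel gave about 81 mm, because the tool bent slightly against the stop. Home is 80 mm.
  - The last pictures show the hatch flat under the lips and bridge, a narrow strip of deck behind it and its front edge at the stop.
  - I did not measure tilt separately.
- **Bystanders:** The arm never went near the table around them, but I did not measure them again.

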